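# Grade the dye bottles back into the leather bench caddy

### The arm

A 6-joint arm with a two-finger parallel gripper is mounted at the origin on the work surface. World frame = base frame: x ahead of the robot, y to its left, z up, the work surface at z = 0. Lengths are in m, angles in degrees, forces in N, time in s.
With the tool pointing down it reaches from about 0.325 to 0.775 m from the base axis. Payload 5.5 kg.
Tool frame: the origin (TCP) lies on the centre line of the jaws, within the pads' length; the fingertips stand 19 mm ahead of it and the grasp point (between the pads) is the TCP; z points along the fingers, y is the line along which they close (so a half turn about z gives the same grasp; the last joint's range is limited). The gripper opens to 88 mm and grips with 3 to 60 N. Pads are 20 mm wide; open, the fingers measure 115 mm over their backs; the gripper's body (75 mm by 178 mm) begins 61 mm behind the grasp point.
Start: joints at [-75.613, 5.22, 70.514, -0, 104.267, -3.249], TCP at [0.182, -0.572, 0.242] pointing down, gripper open.
Joint ranges: [-164.24, 164.24], [-49.07, 125.15], [9.68, 141.18], [-86.29, 266.29], [3.28, 154.24], [-151.56, 151.56]. Speed limits (degrees/s): [147.25, 147.25, 172.46, 180, 180, 180].

### API

Orientations are given as a 3x3 rotation matrix whose columns are the frame's x, y, z axes.
In Python, from cell import manip, get_image, calibration gives the robot as it stands. The module is installed in compiled form; this text tells all that it offers.
- The arm moves only by the tool apply_moves, never from a script. Its argument "rows" is a list of rows, each a list of 3 entries, a list of its own where there are three numbers: the shift along the tool's x, y, z in mm, then the turn, a rotation vector about the tool's x, y, z in rad, then the opening, from -1 (shut) to 1 (fully open). In form: [[[dx, dy, dz], [wx, wy, wz], hand], ...]. A call has 1 to 5 rows; each row shifts and turns the commanded pose from where the row before left it, along the tool's axes as they then stand; what a row does not reach is not made up. A row lasts 1/12 s, in which the tool goes at most 41.7 mm and 7.16 degrees, less where a joint would pass 70% of its speed; a pose out of reach is approached as far as the arm can. A call with a gripper value outside its range is refused whole. The fingers move at their own pace and stop on an object; "newtons" is the grip in N (left out, the last holds). Time passes only in rows, so rows that do not move let the fingers close. It gives the time, the measured TCP pose, the force, the opening and the grip force at its end, in the units of the state.
- manip.observe(): the state, without advancing time (a new reading comes with each control period).
- get_image(name): name is "scene" or "top" or "wrist"; returns the picture (400x640x3 uint8, red, green, blue); there is no depth.
- calibration(name): a dict with "vfov" (degrees; the focal length in pixels is half the picture's height over the tangent of half this angle, whatever the lens; pixels are square), "cx", "cy" (the principal point, pixels), "k1" (the pictures are not rectified: a ray, as slopes to the right and down, at radius r is drawn at 1 + k1 r^2 times it, then the intrinsics apply), "rvec" (rotation vector, rad) and "tvec" (3), from world to camera coordinates, as OpenCV has them. Camera axes: x right, y down, z forward; pixel columns grow to the right and rows downward; lengths in m; the calibration is good to about 2 mm. A picture is of the moment at which its call begins: read the wrist's pose just before it. calibration takes no time and is no camera call; for the wrist camera it gives the pose at the moment of the call.
- manip.finish_job(): hands the job in; it is judged then, once.
The state is a dict: "clock": time; "qpos": joint angles; "qd": joint speeds; "joint_efforts": joint torques, N m; "position": TCP position; "tool_rot": TCP orientation; "wrist_force": force on the tool from outside, world axes, zero at the start; "ft_torque": the same for the moment, N m; "finger_gap": finger opening in m; "finger_force": force on a finger pad.
Only numpy, scipy, OpenCV 4.12 (cv2) and the standard library are available. Lean on these libraries where they do the work, as an engineer would, in place of code of your own. Each camera call takes 0.05 s, during which the arm holds its last target. There are 200 camera calls.

### The job

Put the four dye bottles back in their caddy, one to a compartment, in order of height: the tallest at the end beside the brush pot, down to the shortest at the end beside the glue tin. Set each down gently so that it stands upright on the cork, never tip one over, and leave the thread spool where it stands.

Things in the scene. Friction and masses are not known exactly. Their poses are not given: they have to be found in the camera images.
- bottle_142: The tallest of four screw-cap dye bottles: dark round glass with a white paper band and a black cap, 142 mm tall, 50 mm diameter, straight-sided up to 114 mm, then a shoulder to a cap 33 mm in diameter and 20 mm high; about 380 g, loose, standing upright. Origin: centre of its underside, z up the bottle. Grip it across the straight side
- bottle_116: The second tallest of four screw-cap dye bottles: dark round glass with a white paper band and a black cap, 116 mm tall, 45 mm diameter, straight-sided up to 89 mm, then a shoulder to a cap 31 mm in diameter and 20 mm high; about 240 g, loose, standing upright. Origin: centre of its underside, z up the bottle. Grip it across the straight side
- bottle_92: The second shortest of four screw-cap dye bottles: dark round glass with a white paper band and a black cap, 92 mm tall, 40 mm diameter, straight-sided up to 67 mm, then a shoulder to a cap 29 mm in diameter and 20 mm high; about 150 g, loose, standing upright. Origin: centre of its underside, z up the bottle. Grip it across the straight side
- bottle_70: The shortest of four screw-cap dye bottles: dark round glass with a white paper band and a black cap, 70 mm tall, 36 mm diameter, straight-sided up to 50 mm, then a shoulder to a cap 27 mm in diameter and 20 mm high; about 90 g, loose, standing upright. Origin: centre of its underside, z up the bottle. Grip it across the straight side
- place_1: Cork liner, 68 x 72 mm, in an end compartment of the dye caddy. Origin: centre of its top face, where a bottle stands, 6 mm above the bench; x across the caddy, y along the row from place_1 to place_4. The caddy is a fixed grey plastic tray, 80 x 324 mm, with one row of four equal compartments, centres 80 mm apart, turned up to 13 degrees from the world's axes.
- place_2: Cork liner, 68 x 72 mm, in the compartment next to place_1 of the dye caddy. Origin: centre of its top face, where a bottle stands, 6 mm above the bench; x across the caddy, y along the row from place_1 to place_4. A compartment is 72 mm (x) by 76 mm (y) inside.
- place_3: Cork liner, 68 x 72 mm, in the compartment next to place_4 of the dye caddy. Origin: centre of its top face, where a bottle stands, 6 mm above the bench; x across the caddy, y along the row from place_1 to place_4. The caddy's walls and dividers are 4 mm thick and stand 25 mm above the bench.
- place_4: Cork liner, 68 x 72 mm, in the other end compartment of the dye caddy. Origin: centre of its top face, where a bottle stands, 6 mm above the bench; x across the caddy, y along the row from place_1 to place_4. Either end of the row may be the one beside the brush pot.
- brush_pot: Steel pot of upright brushes, fixed, 64 mm diameter, pot 85 mm and brushes up to 165 mm high. It stands past either end of the caddy, about 108 mm from the centre of that end's compartment. A squat yellow glue tin (fixed, 77 mm diameter, 63 mm high) stands likewise past the other end. Origin: centre of its underside
- thread_spool: Loose wooden spool of pale thread standing on end among the bottles, 70 mm high, flanges 60 mm in diameter; to be left where it is. A fixed round wax puck (64 mm diameter, 19 mm high) also lies among the bottles. Origin: centre of its underside
Not all that is in view belongs to the job. Leave any pink look-alike of the bottle_70 alone.

How it is judged:
By the outcome, as a careful person would: the job done as asked, in the order asked, and still so for the second after the job is handed in, with the robot touching nothing.
It also fails if it takes over 88 s, if anything falls off the work surface, if the arm or the gripper's body presses on something with over 40 N, if the wrist force passes 120 N, or if a joint passes its speed limit or range.

## Working session

There is one attempt and no reset: what is moved stays moved. The work goes in short steps, Python scripts to look and compute and a tool call to move; the robot and the scene stay as the last step left them, time stands still between calls to the robot, and variables do not carry over. Pictures are saved under pics/ and viewed, at most 14 in all, crops included, and the job is handed in when it is done.

Besides the shell and the picture viewer there is one more tool, called after "Emit:" by a JSON object that holds its "name" and its "arguments", one argument or row to a line. apply_moves: Moves the arm, as the interface text tells. Its arguments: {"type":"object","properties":{"rows":{"type":"array","items":{"type":"array"}},"newtons":{"type":"number"}},"required":["rows"]}

```bash
mkdir -p pics
cat > h.py <<'E'
import numpy as np, cv2
from cell import manip, get_image, calibration
def cam(n):
    c=calibration(n); f=200/np.tan(np.radians(c["vfov"])/2)
    R=cv2.Rodrigues(np.array(c["rvec"],float))[0]; return c,f,R,np.array(c["tvec"],float)
def proj(n,P,C=None):
    c,f,R,t=C or cam(n); P=np.atleast_2d(P)@R.T+t; s=P[:,:2]/P[:,2:]
    r2=(s**2).sum(1,keepdims=True); s=s*(1+c["k1"]*r2); return s*f+[c["cx"],c["cy"]]
def unproj(n,uv,z,C=None):
    c,f,R,t=C or cam(n); d=(np.atleast_2d(uv)-[c["cx"],c["cy"]])/f; s=d.copy()
    for _ in range(20): s=d/(1+c["k1"]*(s**2).sum(1,keepdims=True))
    D=np.c_[s,np.ones(len(s))]@R; o=-R.T@t; k=(z-o[2])/D[:,2]; return o+D*k[:,None]
def save(n,name):
    im=get_image(n); cv2.imwrite(f"pics/{name}.png",im[:,:,::-1]); return im
E
python3 - <<'E'
from h import *
for n in("top","scene"):
    save(n,n+"0"); C=cam(n); print(n,-C[2].T@C[3],C[0]["vfov"],C[0]["k1"])
s=manip.observe();print(s)
E
```

```text
top [0.40004515 0.01829468 1.0960955 ] 44.69976697853184 -0.01215270514425966
scene [1.06916886 0.27777488 0.87571036] 48.46599088825002 -0.05078238219349742
{'clock': 0.1, 'qpos': array([-7.56136925e+01,  5.26048755e+00,  7.05756170e+01, -1.76369892e-03,
        1.04266458e+02, -3.24774495e+00]), 'qd': array([-0.03951866, -0.07350716, -0.22753388, -0.01120496, -0.08133595,
        0.14618945]), 'joint_efforts': array([ 2.27540644e-03, -4.47856879e+01, -4.07571244e+01,  7.00423191e-02,
        2.83706310e-02, -9.60497141e-05]), 'position': array([ 0.18170185, -0.57158057,  0.24059595]), 'tool_rot': array([[ 9.53013099e-01,  3.02928718e-01, -4.73650643e-04],
       [ 3.02929080e-01, -9.53011538e-01,  1.72650684e-03],
       [ 7.16139755e-05, -1.78886619e-03, -9.99998397e-01]]), 'wrist_force': array([-0.69584835, -0.52729067, -0.33924381]), 'ft_torque': array([0.02818597, 0.03158813, 0.02903249]), 'finger_force': 0.0, 'finger_gap': 0.08741105780027021}
```

View pics/top0.png

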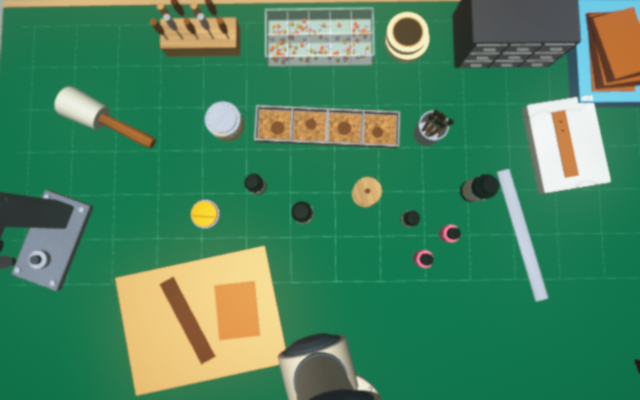

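View pics/scene0.png

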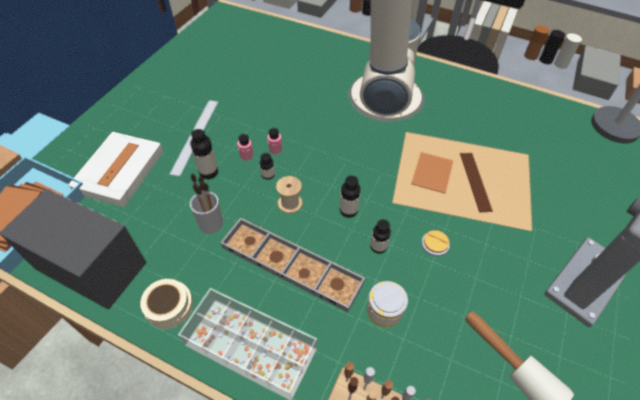

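Top view: bottle caps are at about (487,186) for the 142, (302,212) for the 116, (255,184) for the 92 and (411,218) for the 70. The pink look-alikes are at (451,233) and (425,259), to be left alone. The caddy runs (256,125) to (399,128), with the pot on the right at (433,125) and the glue tin on the left at (223,120). The spool is at (367,191) and the puck at (204,213). Next, an enlarged crop to confirm which bottle is which.

Run:
```python
from h import *
a=cv2.imread("pics/top0.png"); cv2.imwrite("pics/topc.png",cv2.resize(a[90:280,190:510],None,fx=2.5,fy=2.5,interpolation=cv2.INTER_CUBIC))
a=cv2.imread("pics/scene0.png"); cv2.imwrite("pics/scc.png",cv2.resize(a[110:310,170:450],None,fx=2.8,fy=2.8,interpolation=cv2.INTER_CUBIC))
C=cam("top");S=cam("scene")
for n,uv,h in(("142",(487,186),.142),("116",(302,211.5),.116),("92",(255,183.5),.092),("70",(411,218),.07)):
    p=unproj("top",uv,h,C)[0]; print(n,p, proj("scene",p,S), proj("scene",[p[0],p[1],0],S))
print(unproj("top",[(254.5,105),(400.5,110.5),(398.5,147),(256,142.5)],.025,C))
```

```text
142 [ 0.49533888 -0.29904332  0.142     ] [[201.19390684 132.09602833]] [[212.02543344 171.82444243]]
116 [0.45094095 0.06777243 0.116     ] [[350.68924382 178.48787852]] [[347.52492434 209.20531927]]
92 [0.5115825  0.16613988 0.092     ] [[380.70342833 220.2649659 ]] [[375.89792946 242.98941203]]
70 [ 0.43672744 -0.1596083   0.07      ] [[267.3045001 155.7690611]] [[269.52178238 174.33538687]]
[[ 0.69663986  0.17732667  0.025     ]
 [ 0.67986998 -0.15065131  0.025     ]
 [ 0.59689558 -0.1439772   0.025     ]
 [ 0.6110765   0.17386037  0.025     ]]
```

View pics/topc.png

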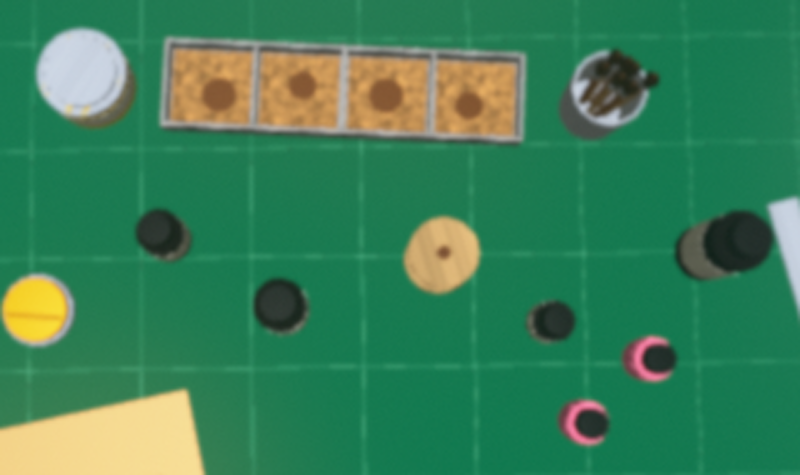

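View pics/scc.png

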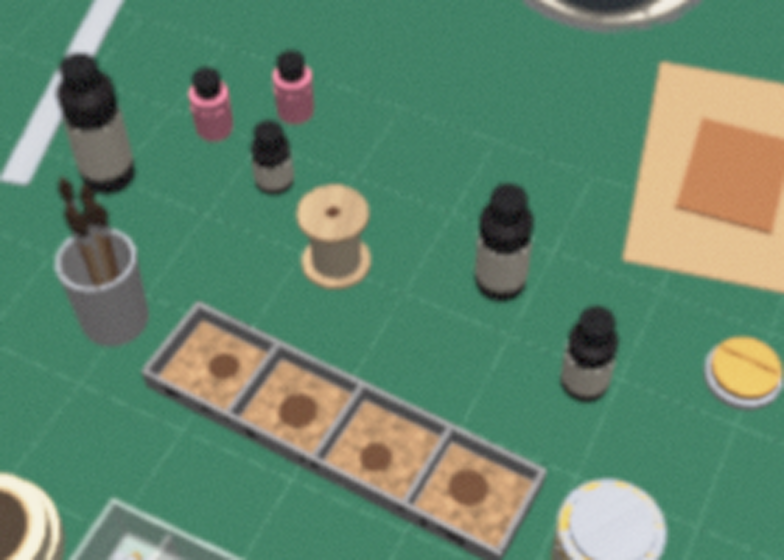

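The crops confirm it. The black bottle at (411,218) is bottle_70, with grey glass and a white band, and the two pink ones are decoys. The pot end is on the right (−y). Next I'll fit the positions using both views.

```bash
cat > fit.py <<'E'
from h import *
from scipy.optimize import minimize
B={"142":(.142,.025,.114,.0165),"116":(.116,.0225,.089,.0155),"92":(.092,.02,.067,.0145),"70":(.07,.018,.05,.0135)}
G={"142":(.495,-.3),"116":(.451,.068),"92":(.5115,.166),"70":(.4367,-.16)}
th=np.linspace(0,2*np.pi,40)
def sil(n,C,x,y,h,r,s,rc,shape,k=4):
    m=np.zeros((shape[0]*k,shape[1]*k),np.uint8)
    def hull(a):
        P=np.vstack([np.c_[x+q*np.cos(th),y+q*np.sin(th),0*th+z] for q,z in a])
        p=(proj(n,P,C)+.5)*k-.5; cv2.fillConvexPoly(m,cv2.convexHull((p*16).round().astype(np.int32)),255,shift=4)
    hull([(r,0),(r,s)]);hull([(r,s),(rc,h-.02),(rc,h)])
    m=cv2.resize(m,(shape[1],shape[0]),interpolation=cv2.INTER_AREA)/255.
    return cv2.GaussianBlur(m,(0,0),1.)
if __name__=="__main__":
    V={}
    for n in("top","scene"):
        im=cv2.imread(f"pics/{n}0.png").astype(float); d=im[:,:,1]-im[:,:,2]
        V[n]=(cam(n),np.clip(1-d/85,0,1))
    for b in B:
        for views in(("top",),("scene",),("top","scene")):
            def cost(p):
                e=0
                for n in views:
                    C,M=V[n]; S=sil(n,C,*p[:2],*B[b],M.shape); u=proj(n,[*G[b],B[b][0]/2],C)[0].astype(int)
                    w=np.s_[u[1]-30:u[1]+30,max(u[0]-30,0):u[0]+30]
                    D=cv2.dilate(S,np.ones((7,7)))[w]>.02
                    e+=(((S-M)[w]**2)*D).sum()-0*1+ (M[w]*(1-D)*0).sum()-2*(S*M)[w].sum()
                return e
            r=minimize(cost,G[b],method="Nelder-Mead",options=dict(initial_simplex=np.array(G[b])+[[0,0],[.008,0],[0,.008]],xatol=1e-4))
            print(b,views,r.x.round(4),round(r.fun,1))
    q=np.array([(199,304),(546,470),(500,553),(147,372)])/2.8+[170,110]
    print(unproj("scene",q,.025)); 
    q=(np.array([(165,39),(525,54),(522,141),(161,127)])+.5)/2.5-.5+[190,90]
    for z in(.025,): print(unproj("top",q,z))
    print(unproj("top",(np.array([(607,88)])+.5)/2.5-.5+[190,90],.085),unproj("top",[[366.7,191.5]],.07),unproj("top",[[204,213]],.019))
E
python3 fit.py
```

```text
142 ('top',) [ 0.4991 -0.3077] -1267.7
142 ('scene',) [ 0.5005 -0.3084] -1701.5
142 ('top', 'scene') [ 0.4997 -0.3078] -2961.0
116 ('top',) [0.4518 0.0702] -616.4
116 ('scene',) [0.4541 0.0708] -1326.0
116 ('top', 'scene') [0.4526 0.0705] -1937.6
92 ('top',) [0.5166 0.1736] -557.6
92 ('scene',) [0.5187 0.174 ] -1001.2
92 ('top', 'scene') [0.5169 0.1738] -1556.7
70 ('top',) [ 0.4376 -0.1636] -402.3
70 ('scene',) [ 0.4406 -0.1639] -558.4
70 ('top', 'scene') [ 0.4383 -0.1643] -954.9
[[ 0.6034812  -0.13941845  0.025     ]
 [ 0.61995826  0.18044216  0.025     ]
 [ 0.69778832  0.17585603  0.025     ]
 [ 0.67927414 -0.14171683  0.025     ]]
[[ 0.69591464  0.17462538  0.025     ]
 [ 0.67805882 -0.14880481  0.025     ]
 [ 0.59892856 -0.14403031  0.025     ]
 [ 0.61566071  0.17811071  0.025     ]]
[[ 0.63232564 -0.20807246  0.085     ]] [[ 0.49400595 -0.06729859  0.07      ]] [[0.45533792 0.28999112 0.019     ]]
```

Emit:
{"name": "apply_moves", "arguments": {
  "rows": [
    [[0,0,0],[0,0,-0.1209],1],
    [[0,0,0],[0,0,-0.1209],1],
    [[0,0,0],[0,0,-0.1209],1],
    [[0,0,0],[0,0,-0.1209],1],
    [[0,0,0],[0,0,-0.1209],1]
  ],
  "newtons": 20
}}

```text
clock: 0.52
position: [0.1817, -0.5717, 0.241]
tool_rot: [[0.607, 0.795, -0.0], [0.795, -0.607, 0.001], [0.001, -0.001, -1.0]]
wrist_force: [0.1, 0.4, -1.1]
finger_gap: 0.0877
finger_force: 0.0
```

Emit:
{"name": "apply_moves", "arguments": {
  "rows": [
    [[0,0,0],[0,0,-0.1209],1],
    [[0,0,0],[0,0,-0.1209],1],
    [[0,0,0],[0,0,-0.1209],1],
    [[0,0,0],[0,0,-0.1209],1],
    [[0,0,0],[0,0,-0.1209],1]
  ]
}}

```text
clock: 0.93
position: [0.1817, -0.5716, 0.241]
tool_rot: [[0.048, 0.999, -0.0], [0.999, -0.048, 0.001], [0.001, -0.0, -1.0]]
wrist_force: [0.0, -0.4, -0.3]
finger_gap: 0.0876
finger_force: 0.0
```

```bash
cat > d.py <<'E'
import sys
from h import *
T=dict(b142=(.4997,-.308),b116=(.453,.0705),b92=(.5172,.174),b70=(.439,-.164),
 p1=(.6422,-.1033),p2=(.6465,-.0234),p3=(.6509,.0564),p4=(.6552,.1363))
s=manip.observe(); R=s["tool_rot"]; p=s["position"]
print("t",round(s["clock"],2),"p",(p*1000).round(1),"az",np.degrees(np.arctan2(R[1,0],R[0,0])).round(2),"tz",R[:,2].round(4),"gap",round(s["finger_gap"]*1000,1),"ff",s["finger_force"],"F",s["wrist_force"].round(1))
for k in sys.argv[1:]: print(k,"shift tool mm",(R.T@(np.array([*T[k],p[2]])-p)*1000).round(1))
E
python3 d.py b142
```

```text
t 0.93 p [ 181.7 -571.6  241. ] az 87.25 tz [-3.0e-04  1.2e-03 -1.0e+00] gap 87.6 ff 0.0 F [ 0.  -0.4 -0.3]
b142 shift tool mm [2.786e+02 3.050e+02 2.000e-01]
```

Emit:
{"name": "apply_moves", "arguments": {
  "rows": [
    [[23,25,0],[0,0,0],1],
    [[23,25,0],[0,0,0],1],
    [[23,25,0],[0,0,0],1],
    [[23,25,0],[0,0,0],1],
    [[23,25,0],[0,0,0],1]
  ]
}}

```text
clock: 1.35
position: [0.3136, -0.4625, 0.2411]
tool_rot: [[0.054, 0.999, -0.0], [0.999, -0.054, 0.001], [0.001, -0.0, -1.0]]
wrist_force: [0.2, -0.4, 0.7]
finger_gap: 0.0879
finger_force: 0.0
```

Emit:
{"name": "apply_moves", "arguments": {
  "rows": [
    [[23,25,0],[0,0,0],1],
    [[23,25,0],[0,0,0],1],
    [[23,25,0],[0,0,0],1],
    [[23,25,0],[0,0,0],1],
    [[23,25,0],[0,0,0],1]
  ]
}}

```text
clock: 1.77
position: [0.4448, -0.3543, 0.2412]
tool_rot: [[0.054, 0.999, -0.001], [0.999, -0.054, 0.0], [0.0, -0.001, -1.0]]
wrist_force: [-0.2, -0.3, 0.6]
finger_gap: 0.0877
finger_force: 0.0
```

Emit:
{"name": "apply_moves", "arguments": {
  "rows": [
    [[23,25,0],[0,0,0],1],
    [[23,25,0],[0,0,0],1],
    [[0,0,0],[0,0,0],1],
    [[0,0,0],[0,0,0],1]
  ]
}}

```text
clock: 2.1
position: [0.4971, -0.3111, 0.2408]
tool_rot: [[0.051, 0.999, -0.001], [0.999, -0.051, 0.001], [0.001, -0.001, -1.0]]
wrist_force: [-0.1, -0.2, 0.1]
finger_gap: 0.0882
finger_force: 0.0
```

```bash
python3 d.py b142; python3 -c "
from h import *
save('wrist','w1');C=cam('wrist');print(proj('wrist',[[.4997,-.308,.142],[.4997,-.308,0]],C))"
```

```text
t 2.1 p [ 497.1 -311.1  240.8] az 87.09 tz [-1.4e-03  8.0e-04 -1.0e+00] gap 88.2 ff 0.0 F [-0.1 -0.2  0.1]
b142 shift tool mm [ 3.2  2.5 -0. ]
[[320.14505483 201.44880054]
 [318.62811213 172.79661559]]
```

View pics/w1.png

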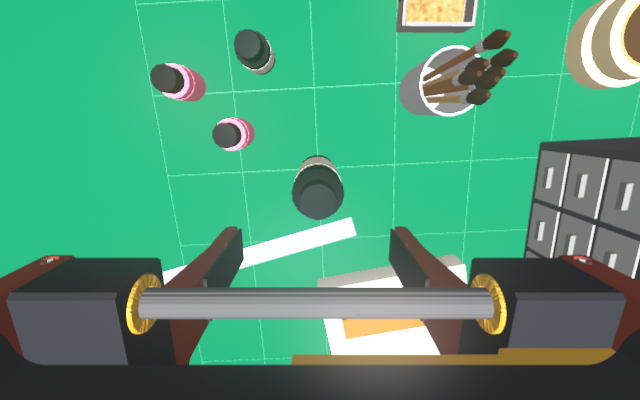

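The wrist view shows the bottle_142 cap at (318,200), against a prediction of (320,201), so it is aligned. Descending to grip it.

Emit:
{"name": "apply_moves", "arguments": {
  "rows": [
    [[3,2,31],[0,0,0],1],
    [[0,0,31],[0,0,0],1],
    [[0,0,31],[0,0,0],1],
    [[0,0,31],[0,0,0],1],
    [[0,0,31],[0,0,0],1]
  ],
  "newtons": 25
}}

```text
clock: 2.57
position: [0.4969, -0.3108, 0.0853]
tool_rot: [[0.056, 0.998, -0.0], [0.998, -0.056, -0.001], [-0.001, -0.0, -1.0]]
wrist_force: [-0.5, -0.1, 0.1]
finger_gap: 0.0876
finger_force: 0.0
```

Emit:
{"name": "apply_moves", "arguments": {
  "rows": [
    [[0,0,0],[0,0,0],1],
    [[0,0,0],[0,0,0],0],
    [[0,0,0],[0,0,0],-1],
    [[0,0,0],[0,0,0],-1],
    [[0,0,0],[0,0,0],-1]
  ]
}}

```text
clock: 2.98
position: [0.4993, -0.3106, 0.0897]
tool_rot: [[0.054, 0.999, 0.004], [0.999, -0.054, -0.003], [-0.002, 0.004, -1.0]]
wrist_force: [0.5, 0.5, -0.1]
finger_gap: 0.0647
finger_force: 0.0
```

Emit:
{"name": "apply_moves", "arguments": {
  "rows": [
    [[0,0,0],[0,0,0],-1],
    [[0,0,0],[0,0,0],-1],
    [[0,0,0],[0,0,0],-1]
  ]
}}

```text
clock: 3.23
position: [0.4987, -0.3098, 0.0878]
tool_rot: [[0.054, 0.999, 0.001], [0.999, -0.054, -0.001], [-0.001, 0.001, -1.0]]
wrist_force: [-0.9, 0.4, 3.8]
finger_gap: 0.0498
finger_force: 25.0
```

```bash
python3 d.py p1
```

```text
t 3.23 p [ 498.7 -309.8   87.8] az 86.91 tz [ 0.0012 -0.0011 -1.    ] gap 49.8 ff 24.99883406783283 F [-0.9  0.4  3.8]
p1 shift tool mm [ 2.139e+02  1.321e+02 -1.000e-01]
```

Emit:
{"name": "apply_moves", "arguments": {
  "rows": [
    [[0,0,-8],[0,0,0],-1],
    [[0,0,-22],[0,0,0],-1],
    [[0,0,-30],[0,0,0],-1],
    [[0,0,-22],[0,0,0],-1],
    [[0,0,-8],[0,0,0],-1]
  ]
}}

```text
clock: 3.65
position: [0.4993, -0.31, 0.1808]
tool_rot: [[0.054, 0.999, 0.004], [0.999, -0.054, -0.003], [-0.003, 0.004, -1.0]]
wrist_force: [-0.1, -0.2, -3.3]
finger_gap: 0.0494
finger_force: 25.0
```

Emit:
{"name": "apply_moves", "arguments": {
  "rows": [
    [[12,0,0],[0,0,0],-1],
    [[25,0,0],[0,0,0],-1],
    [[35,0,0],[0,0,0],-1],
    [[40,0,0],[0,0,0],-1],
    [[40,0,0],[0,0,0],-1]
  ]
}}

```text
clock: 4.07
position: [0.5054, -0.1554, 0.1737]
tool_rot: [[0.055, 0.998, -0.004], [0.998, -0.055, 0.002], [0.002, -0.004, -1.0]]
wrist_force: [0.8, 0.0, -3.2]
finger_gap: 0.0497
finger_force: 25.0
```

Emit:
{"name": "apply_moves", "arguments": {
  "rows": [
    [[30,0,0],[0,0,0],-1],
    [[20,12,0],[0,0,0],-1],
    [[12,28,0],[0,0,0],-1],
    [[0,36,0],[0,0,0],-1],
    [[0,30,0],[0,0,0],-1]
  ]
}}

```text
clock: 4.48
position: [0.6164, -0.0991, 0.174]
tool_rot: [[0.052, 0.999, -0.003], [0.999, -0.052, 0.001], [0.001, -0.003, -1.0]]
wrist_force: [-0.0, 0.2, -3.2]
finger_gap: 0.0499
finger_force: 25.0
```

Emit:
{"name": "apply_moves", "arguments": {
  "rows": [
    [[0,18,0],[0,0,0],-1],
    [[0,8,0],[0,0,0],-1],
    [[0,0,0],[0,0,0],-1],
    [[0,0,0],[0,0,0],-1],
    [[0,0,0],[0,0,0],-1]
  ]
}}

```text
clock: 4.9
position: [0.6406, -0.1027, 0.176]
tool_rot: [[0.054, 0.999, -0.002], [0.999, -0.054, 0.0], [0.0, -0.002, -1.0]]
wrist_force: [1.0, -0.1, -3.0]
finger_gap: 0.0495
finger_force: 25.0
```

```bash
python3 d.py p1; python3 -c "
from h import *
a=save('wrist','w2');b=save('top','t2')
cv2.imwrite('pics/m2.png',np.vstack([cv2.resize(a[:,:,::-1],(480,300)),cv2.resize(b[60:250,200:504,::-1],(480,300))]))"
```

```text
t 4.9 p [ 640.6 -102.7  176. ] az 86.9 tz [-1.6e-03  4.0e-04 -1.0e+00] gap 49.5 ff 24.993998314021155 F [ 1.  -0.1 -3. ]
p1 shift tool mm [-0.5  1.6 -0. ]
```

View pics/m2.png

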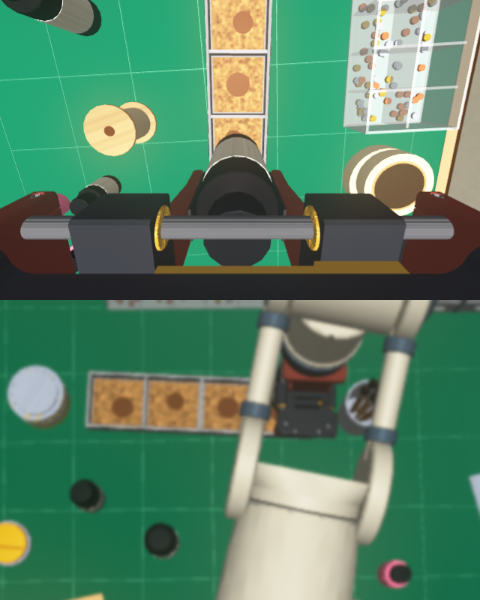

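The bottle hangs upright above the end compartment next to the pot. I'll check the caddy pose against the wrist view before lowering.

Run:
```python
from h import *
a=np.radians(3.1);u=np.array([np.sin(a),np.cos(a)]);v=np.array([np.cos(a),-np.sin(a)]);c=np.array([.6487,.0165])
C=cam("wrist");im=cv2.imread("pics/w2.png")
for t in(-.082,-.078,-.002,.002,.078,.082):
    p=[[*(c+u*t+v*s),.025] for s in(-.04,.04)]; q=proj("wrist",p,C)
    cv2.line(im,*[tuple(int(round(e)) for e in r) for r in q],(255,0,0),1)
for s in(-.04,-.036,.036,.04):
    q=proj("wrist",[[*(c+u*t+v*s),.025] for t in(-.08,.1)],C)
    cv2.line(im,*[tuple(int(round(e)) for e in r) for r in q],(255,0,0),1)
cv2.imwrite("pics/w2c.png",cv2.resize(im[0:230,220:420],None,fx=2.5,fy=2.5))
```

```text
(no output)
```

View pics/w2c.png

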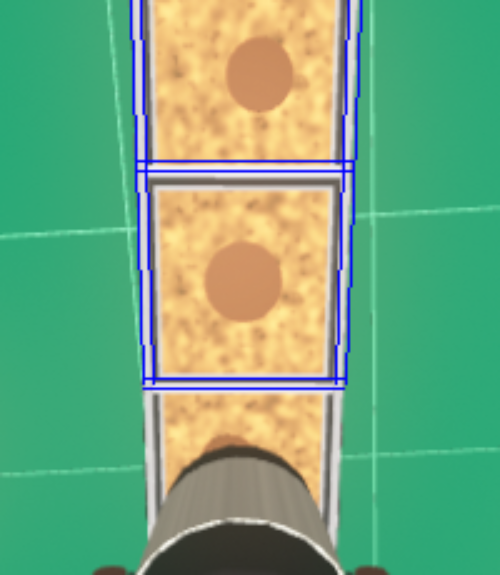

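The overlay matches to within 2 mm. Lowering.

Emit:
{"name": "apply_moves", "arguments": {
  "rows": [
    [[0,0,10],[0,0,0],-1],
    [[0,0,20],[0,0,0],-1],
    [[0,0,20],[0,0,0],-1],
    [[0,0,15],[0,0,0],-1],
    [[0,0,8],[0,0,0],-1]
  ]
}}

```text
clock: 5.42
position: [0.6401, -0.1028, 0.1003]
tool_rot: [[0.054, 0.999, -0.004], [0.999, -0.054, 0.001], [0.001, -0.004, -1.0]]
wrist_force: [-0.1, -0.3, -4.2]
finger_gap: 0.0499
finger_force: 25.0
```

Emit:
{"name": "apply_moves", "arguments": {
  "rows": [
    [[0,0,2],[0,0,0],-1],
    [[0,0,0],[0,0,0],-1],
    [[0,0,0],[0,0,0],-1],
    [[0,0,2],[0,0,0],-1],
    [[0,0,0],[0,0,0],-1]
  ]
}}

```text
clock: 5.83
position: [0.6422, -0.1031, 0.1007]
tool_rot: [[0.054, 0.999, 0.002], [0.999, -0.054, -0.0], [-0.0, 0.002, -1.0]]
wrist_force: [0.7, 0.5, -2.7]
finger_gap: 0.0498
finger_force: 25.0
```

```bash
python3 d.py p1
```

```text
t 5.83 p [ 642.2 -103.1  100.7] az 86.91 tz [ 1.9e-03 -4.0e-04 -1.0e+00] gap 49.8 ff 24.994079670868814 F [ 0.7  0.5 -2.7]
p1 shift tool mm [-0.2 -0.   0. ]
```

Emit:
{"name": "apply_moves", "arguments": {
  "rows": [
    [[0,0,2],[0,0,0],-1],
    [[0,0,1],[0,0,0],-1],
    [[0,0,1],[0,0,0],-1],
    [[0,0,0],[0,0,0],-1],
    [[0,0,0],[0,0,0],-1]
  ]
}}

```text
clock: 6.25
position: [0.6417, -0.1029, 0.0955]
tool_rot: [[0.054, 0.999, -0.0], [0.999, -0.054, 0.0], [0.0, -0.0, -1.0]]
wrist_force: [-0.2, -0.3, -3.9]
finger_gap: 0.0494
finger_force: 25.0
```

Emit:
{"name": "apply_moves", "arguments": {
  "rows": [
    [[0,0,1],[0,0,0],-1],
    [[0,0,0.5],[0,0,0],-1],
    [[0,0,0],[0,0,0],-1],
    [[0,0,0],[0,0,0],-1]
  ]
}}

```text
clock: 6.58
position: [0.6417, -0.1029, 0.0941]
tool_rot: [[0.054, 0.999, -0.0], [0.999, -0.054, 0.0], [0.0, -0.0, -1.0]]
wrist_force: [-0.2, -0.1, -3.5]
finger_gap: 0.0495
finger_force: 25.0
```

Emit:
{"name": "apply_moves", "arguments": {
  "rows": [
    [[0,0,0.7],[0,0,0],-1],
    [[0,0,0],[0,0,0],-1],
    [[0,0,0],[0,0,0],-1]
  ]
}}

```text
clock: 6.83
position: [0.6418, -0.103, 0.0939]
tool_rot: [[0.054, 0.999, 0.0], [0.999, -0.054, -0.0], [-0.0, 0.0, -1.0]]
wrist_force: [-0.9, 0.3, -0.7]
finger_gap: 0.0495
finger_force: 25.0
```

Emit:
{"name": "apply_moves", "arguments": {
  "rows": [
    [[0,0,0.7],[0,0,0],-1],
    [[0,0,0],[0,0,0],-1],
    [[0,0,0],[0,0,0],-1]
  ]
}}

```text
clock: 7.08
position: [0.6419, -0.103, 0.0939]
tool_rot: [[0.054, 0.999, 0.001], [0.999, -0.054, -0.0], [-0.0, 0.001, -1.0]]
wrist_force: [-3.0, 0.7, 5.5]
finger_gap: 0.0501
finger_force: 25.0
```

Emit:
{"name": "apply_moves", "arguments": {
  "rows": [
    [[0,0,-0.5],[0,0,0],0.2],
    [[0,0,0],[0,0,0],0.3],
    [[0,0,0],[0,0,0],0.5],
    [[0,0,0],[0,0,0],0.8],
    [[0,0,0],[0,0,0],1]
  ]
}}

```text
clock: 7.5
position: [0.6418, -0.103, 0.0929]
tool_rot: [[0.054, 0.999, -0.0], [0.999, -0.054, 0.0], [0.0, -0.0, -1.0]]
wrist_force: [0.1, 0.6, -0.4]
finger_gap: 0.0737
finger_force: 0.0
```

Emit:
{"name": "apply_moves", "arguments": {
  "rows": [
    [[0,0,0],[0,0,0],1],
    [[0,0,0],[0,0,0],1],
    [[0,0,0],[0,0,0],1]
  ]
}}

```text
clock: 7.75
position: [0.6418, -0.103, 0.0931]
tool_rot: [[0.054, 0.999, -0.0], [0.999, -0.054, 0.0], [0.0, -0.0, -1.0]]
wrist_force: [0.4, -0.1, -0.3]
finger_gap: 0.0876
finger_force: 0.0
```

Emit:
{"name": "apply_moves", "arguments": {
  "rows": [
    [[0,0,-10],[0,0,0],1],
    [[0,0,-25],[0,0,0],1],
    [[0,0,-30],[0,0,0],1],
    [[0,0,-30],[0,0,0],1],
    [[0,0,-15],[0,0,0],1]
  ]
}}

```text
clock: 8.17
position: [0.6426, -0.1031, 0.209]
tool_rot: [[0.054, 0.999, 0.006], [0.999, -0.054, -0.001], [-0.001, 0.006, -1.0]]
wrist_force: [0.4, 0.1, 0.8]
finger_gap: 0.0876
finger_force: 0.0
```

```bash
python3 d.py b116
```

```text
t 8.17 p [ 642.6 -103.1  209. ] az 86.91 tz [ 0.0061 -0.0013 -1.    ] gap 87.6 ff 0.0 F [0.4 0.1 0.8]
b116 shift tool mm [ 163.2 -198.7   -1.4]
```

Emit:
{"name": "apply_moves", "arguments": {
  "rows": [
    [[13,-16,0],[0,0,0],1],
    [[24,-29,0],[0,0,0],1],
    [[26,-32,0],[0,0,0],1],
    [[26,-32,0],[0,0,0],1],
    [[26,-32,0],[0,0,0],1]
  ]
}}

```text
clock: 8.58
position: [0.5058, 0.0204, 0.204]
tool_rot: [[0.055, 0.999, 0.001], [0.999, -0.055, 0.0], [0.0, 0.001, -1.0]]
wrist_force: [-0.1, 0.8, 2.0]
finger_gap: 0.0879
finger_force: 0.0
```

Emit:
{"name": "apply_moves", "arguments": {
  "rows": [
    [[24,-29,0],[0,0,0],1],
    [[17,-20,0],[0,0,0],1],
    [[7,-9,0],[0,0,0],1],
    [[0,0,0],[0,0,0],1],
    [[0,0,0],[0,0,0],1]
  ]
}}

```text
clock: 9.0
position: [0.4524, 0.0704, 0.204]
tool_rot: [[0.053, 0.999, 0.002], [0.999, -0.053, -0.0], [-0.0, 0.002, -1.0]]
wrist_force: [-0.1, -0.2, -0.1]
finger_gap: 0.0876
finger_force: 0.0
```

```bash
python3 d.py b116; python3 -c "
from h import *
a=save('wrist','w3');print(proj('wrist',[[.453,.0705,.116]]))
cv2.imwrite('pics/w3s.png',a[:,:,::-1])"
```

```text
t 9.0 p [452.4  70.4 204. ] az 86.95 tz [ 2.e-03 -4.e-04 -1.e+00] gap 87.6 ff 0.0 F [-0.1 -0.2 -0.1]
b116 shift tool mm [0.2 0.6 0. ]
[[316.51436063 209.39667916]]
```

View pics/w3s.png

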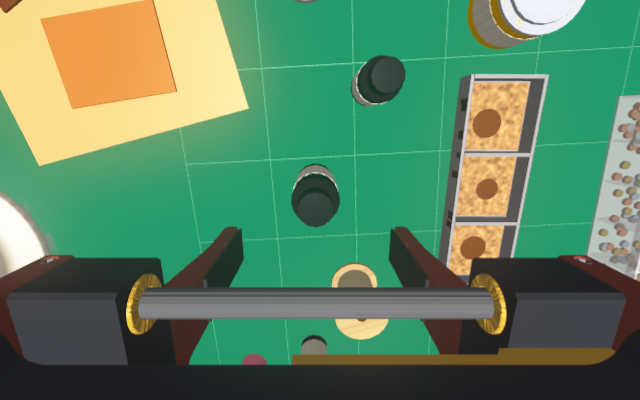

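The bottle_116 cap at (316,207) is aligned. Descending.

Emit:
{"name": "apply_moves", "arguments": {
  "rows": [
    [[0,0,15],[0,0,0],1],
    [[0,0,35],[0,0,0],1],
    [[0,0,40],[0,0,0],1],
    [[0,0,35],[0,0,0],1],
    [[0,0,15],[0,0,0],1]
  ],
  "newtons": 20
}}

```text
clock: 9.47
position: [0.4501, 0.069, 0.0574]
tool_rot: [[0.056, 0.998, -0.008], [0.998, -0.056, -0.001], [-0.002, -0.008, -1.0]]
wrist_force: [-0.5, -0.0, -1.5]
finger_gap: 0.088
finger_force: 0.0
```

Emit:
{"name": "apply_moves", "arguments": {
  "rows": [
    [[0,0,0],[0,0,0],1],
    [[0,0,0],[0,0,0],1],
    [[0,0,0],[0,0,0],0.5],
    [[0,0,0],[0,0,0],0],
    [[0,0,0],[0,0,0],-1]
  ]
}}

```text
clock: 9.88
position: [0.4531, 0.0704, 0.0652]
tool_rot: [[0.054, 0.999, 0.003], [0.999, -0.054, 0.0], [0.0, 0.003, -1.0]]
wrist_force: [0.5, -0.6, 0.5]
finger_gap: 0.0713
finger_force: 0.0
```

Emit:
{"name": "apply_moves", "arguments": {
  "rows": [
    [[0,0,0],[0,0,0],-1],
    [[0,0,0],[0,0,0],-1],
    [[0,0,0],[0,0,0],-1],
    [[0,0,0],[0,0,0],-1],
    [[0,0,0],[0,0,0],-1]
  ]
}}

```text
clock: 10.3
position: [0.452, 0.0706, 0.0635]
tool_rot: [[0.054, 0.999, 0.001], [0.999, -0.054, 0.0], [0.0, 0.001, -1.0]]
wrist_force: [-0.1, -0.2, 1.3]
finger_gap: 0.0449
finger_force: 20.0
```

```bash
python3 d.py p2
```

```text
t 10.3 p [452.   70.6  63.5] az 86.91 tz [ 5.e-04  0.e+00 -1.e+00] gap 44.9 ff 20.000157361646416 F [-0.1 -0.2  1.3]
p2 shift tool mm [-8.340e+01  1.993e+02  1.000e-01]
```

Emit:
{"name": "apply_moves", "arguments": {
  "rows": [
    [[0,0,-8],[0,0,0],-1],
    [[0,0,-22],[0,0,0],-1],
    [[0,0,-30],[0,0,0],-1],
    [[0,0,-22],[0,0,0],-1],
    [[0,0,-8],[0,0,0],-1]
  ]
}}

```text
clock: 10.72
position: [0.453, 0.0707, 0.1573]
tool_rot: [[0.054, 0.999, 0.005], [0.999, -0.054, 0.0], [0.001, 0.005, -1.0]]
wrist_force: [0.5, 0.0, -1.7]
finger_gap: 0.0444
finger_force: 20.0
```

Emit:
{"name": "apply_moves", "arguments": {
  "rows": [
    [[-6,14,0],[0,0,0],-1],
    [[-12,28,0],[0,0,0],-1],
    [[-16,38,0],[0,0,0],-1],
    [[-16,38,0],[0,0,0],-1],
    [[-15,36,0],[0,0,0],-1]
  ]
}}

```text
clock: 11.13
position: [0.6033, -0.0036, 0.1519]
tool_rot: [[0.054, 0.999, -0.001], [0.999, -0.054, 0.0], [-0.0, -0.001, -1.0]]
wrist_force: [-1.0, 0.6, -1.8]
finger_gap: 0.0447
finger_force: 20.0
```

Emit:
{"name": "apply_moves", "arguments": {
  "rows": [
    [[-11,27,0],[0,0,0],-1],
    [[-5,13,0],[0,0,0],-1],
    [[-2,5,0],[0,0,0],-1],
    [[0,0,0],[0,0,0],-1],
    [[0,0,0],[0,0,0],-1]
  ]
}}

```text
clock: 11.55
position: [0.6453, -0.0226, 0.1524]
tool_rot: [[0.054, 0.999, -0.002], [0.999, -0.054, 0.0], [0.0, -0.002, -1.0]]
wrist_force: [0.6, -0.3, -1.6]
finger_gap: 0.0446
finger_force: 20.0
```

```bash
python3 d.py p2
```

```text
t 11.55 p [645.3 -22.6 152.4] az 86.92 tz [-1.9e-03  4.0e-04 -1.0e+00] gap 44.6 ff 19.999655929132132 F [ 0.6 -0.3 -1.6]
p2 shift tool mm [-0.7  1.2 -0. ]
```

Emit:
{"name": "apply_moves", "arguments": {
  "rows": [
    [[0,0,10],[0,0,0],-1],
    [[0,0,20],[0,0,0],-1],
    [[0,0,22],[0,0,0],-1],
    [[0,0,15],[0,0,0],-1],
    [[0,0,7],[0,0,0],-1]
  ]
}}

```text
clock: 11.97
position: [0.6437, -0.0222, 0.0758]
tool_rot: [[0.053, 0.999, -0.004], [0.999, -0.053, 0.001], [0.0, -0.004, -1.0]]
wrist_force: [-0.7, 0.3, -3.2]
finger_gap: 0.0446
finger_force: 20.0
```

Emit:
{"name": "apply_moves", "arguments": {
  "rows": [
    [[0,0,2],[0,0,0],-1],
    [[0,0,0],[0,0,0],-1],
    [[0,0,2],[0,0,0],-1],
    [[0,0,1],[0,0,0],-1],
    [[0,0,0],[0,0,0],-1]
  ]
}}

```text
clock: 12.38
position: [0.6465, -0.0231, 0.0753]
tool_rot: [[0.054, 0.999, 0.002], [0.999, -0.054, -0.0], [-0.0, 0.002, -1.0]]
wrist_force: [-0.4, -0.9, -2.2]
finger_gap: 0.0448
finger_force: 20.0
```

Emit:
{"name": "apply_moves", "arguments": {
  "rows": [
    [[0,0,1],[0,0,0],-1],
    [[0,0,0.5],[0,0,0],-1],
    [[0,0,0],[0,0,0],-1],
    [[0,0,0],[0,0,0],-1]
  ]
}}

```text
clock: 12.72
position: [0.6461, -0.0231, 0.0728]
tool_rot: [[0.054, 0.999, -0.0], [0.999, -0.054, 0.0], [0.0, -0.0, -1.0]]
wrist_force: [-0.3, 0.3, -2.8]
finger_gap: 0.0444
finger_force: 20.0
```

Emit:
{"name": "apply_moves", "arguments": {
  "rows": [
    [[0,0,1],[0,0,0],-1],
    [[0,0,1],[0,0,0],-1],
    [[0,0,0.5],[0,0,0],-1],
    [[0,0,0],[0,0,0],-1],
    [[0,0,0],[0,0,0],-1]
  ]
}}

```text
clock: 13.13
position: [0.646, -0.0231, 0.0701]
tool_rot: [[0.054, 0.999, -0.0], [0.999, -0.054, 0.0], [-0.0, -0.0, -1.0]]
wrist_force: [0.0, 0.6, -1.7]
finger_gap: 0.0445
finger_force: 20.0
```

Emit:
{"name": "apply_moves", "arguments": {
  "rows": [
    [[0,0,0.7],[0,0,0],-1],
    [[0,0,0],[0,0,0],-1],
    [[0,0,0],[0,0,0],-1]
  ]
}}

```text
clock: 13.38
position: [0.6461, -0.0231, 0.0696]
tool_rot: [[0.054, 0.999, 0.0], [0.999, -0.054, -0.0], [0.0, 0.0, -1.0]]
wrist_force: [0.5, -0.3, -3.5]
finger_gap: 0.0447
finger_force: 20.0
```

Emit:
{"name": "apply_moves", "arguments": {
  "rows": [
    [[0,0,0.7],[0,0,0],-1],
    [[0,0,0],[0,0,0],-1],
    [[0,0,0],[0,0,0],-1]
  ]
}}

```text
clock: 13.63
position: [0.6461, -0.0231, 0.0695]
tool_rot: [[0.054, 0.999, 0.0], [0.999, -0.054, -0.0], [0.0, 0.0, -1.0]]
wrist_force: [-3.4, -0.6, 2.2]
finger_gap: 0.0444
finger_force: 20.0
```

Emit:
{"name": "apply_moves", "arguments": {
  "rows": [
    [[0,0,-0.3],[0,0,0],0.1],
    [[0,0,0],[0,0,0],0.25],
    [[0,0,0],[0,0,0],0.5],
    [[0,0,0],[0,0,0],0.8],
    [[0,0,0],[0,0,0],1]
  ]
}}

```text
clock: 14.05
position: [0.6461, -0.0231, 0.069]
tool_rot: [[0.054, 0.999, -0.0], [0.999, -0.054, 0.0], [0.0, -0.0, -1.0]]
wrist_force: [0.2, -0.3, 0.7]
finger_gap: 0.0712
finger_force: 0.0
```

Emit:
{"name": "apply_moves", "arguments": {
  "rows": [
    [[0,0,0],[0,0,0],1],
    [[0,0,0],[0,0,0],1],
    [[0,0,0],[0,0,0],1]
  ]
}}

```text
clock: 14.3
position: [0.6461, -0.0231, 0.0691]
tool_rot: [[0.054, 0.999, -0.0], [0.999, -0.054, -0.0], [-0.0, -0.0, -1.0]]
wrist_force: [0.0, 0.4, 0.4]
finger_gap: 0.0871
finger_force: 0.0
```

Emit:
{"name": "apply_moves", "arguments": {
  "rows": [
    [[0,0,-10],[0,0,0],1],
    [[0,0,-25],[0,0,0],1],
    [[0,0,-35],[0,0,0],1],
    [[0,0,-25],[0,0,0],1],
    [[0,0,-15],[0,0,0],1]
  ]
}}

```text
clock: 14.72
position: [0.6471, -0.0231, 0.1845]
tool_rot: [[0.054, 0.999, 0.006], [0.999, -0.054, -0.0], [-0.0, 0.006, -1.0]]
wrist_force: [-0.7, 0.3, 1.0]
finger_gap: 0.0879
finger_force: 0.0
```

```bash
python3 d.py b92
```

```text
t 14.72 p [647.1 -23.1 184.5] az 86.91 tz [ 5.9e-03 -4.0e-04 -1.0e+00] gap 87.9 ff 0.0 F [-0.7  0.3  1. ]
b92 shift tool mm [ 189.8 -140.3   -0.9]
```

Emit:
{"name": "apply_moves", "arguments": {
  "rows": [
    [[13,-10,0],[0,0,0],1],
    [[26,-19,0],[0,0,0],1],
    [[33,-24,0],[0,0,0],1],
    [[33,-24,0],[0,0,0],1],
    [[33,-24,0],[0,0,0],1]
  ]
}}

```text
clock: 15.13
position: [0.5516, 0.1212, 0.1801]
tool_rot: [[0.055, 0.998, 0.001], [0.998, -0.055, 0.0], [0.0, 0.001, -1.0]]
wrist_force: [0.5, -0.1, -0.2]
finger_gap: 0.0878
finger_force: 0.0
```

Emit:
{"name": "apply_moves", "arguments": {
  "rows": [
    [[28,-20,0],[0,0,0],1],
    [[16,-12,0],[0,0,0],1],
    [[8,-6,0],[0,0,0],1],
    [[0,0,0],[0,0,0],1],
    [[0,0,0],[0,0,0],1]
  ]
}}

```text
clock: 15.55
position: [0.5179, 0.1738, 0.1797]
tool_rot: [[0.053, 0.999, 0.001], [0.999, -0.053, -0.0], [-0.0, 0.001, -1.0]]
wrist_force: [0.1, -0.3, -0.6]
finger_gap: 0.0877
finger_force: 0.0
```

```bash
python3 d.py b92; python3 -c "
from h import *
a=save('wrist','w4');q=proj('wrist',[[.5172,.174,.092]])[0];print(q)
cv2.circle(a,tuple(int(v) for v in q),3,(255,0,0),-1)
cv2.imwrite('pics/w4s.png',a[:,:,::-1])"
```

```text
t 15.55 p [517.9 173.8 179.7] az 86.93 tz [ 1.2e-03 -4.0e-04 -1.0e+00] gap 87.7 ff 0.0 F [ 0.1 -0.3 -0.6]
b92 shift tool mm [ 0.1 -0.8 -0. ]
[314.90926901 209.39416122]
```

View pics/w4s.png

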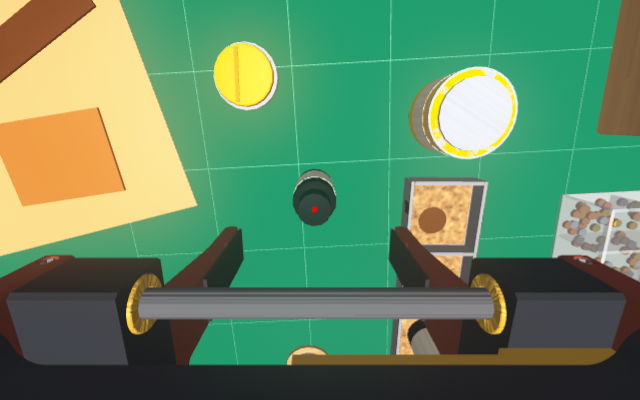

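The bottle_92 cap is centred under the marker. Descending.

Emit:
{"name": "apply_moves", "arguments": {
  "rows": [
    [[0,0,15],[0,0,0],1],
    [[0,0,32],[0,0,0],1],
    [[0,0,38],[0,0,0],1],
    [[0,0,30],[0,0,0],1],
    [[0,0,15],[0,0,0],1]
  ],
  "newtons": 15
}}

```text
clock: 16.02
position: [0.5162, 0.1718, 0.044]
tool_rot: [[0.056, 0.998, -0.006], [0.998, -0.056, -0.002], [-0.003, -0.006, -1.0]]
wrist_force: [-0.4, -0.2, 0.7]
finger_gap: 0.0881
finger_force: 0.0
```

Emit:
{"name": "apply_moves", "arguments": {
  "rows": [
    [[0,0,0],[0,0,0],1],
    [[0,0,0],[0,0,0],1],
    [[0,0,0],[0,0,0],0.5],
    [[0,0,0],[0,0,0],0],
    [[0,0,0],[0,0,0],-1]
  ]
}}

```text
clock: 16.43
position: [0.5188, 0.1742, 0.0513]
tool_rot: [[0.054, 0.999, 0.003], [0.999, -0.054, 0.001], [0.001, 0.003, -1.0]]
wrist_force: [0.3, -0.5, -0.2]
finger_gap: 0.0717
finger_force: 0.0
```

Emit:
{"name": "apply_moves", "arguments": {
  "rows": [
    [[0,0,0],[0,0,0],-1],
    [[0,0,0],[0,0,0],-1],
    [[0,0,0],[0,0,0],-1],
    [[0,0,0],[0,0,0],-1],
    [[0,0,0],[0,0,0],-1]
  ]
}}

```text
clock: 16.85
position: [0.5174, 0.1742, 0.0492]
tool_rot: [[0.054, 0.999, -0.0], [0.999, -0.054, 0.0], [0.0, -0.0, -1.0]]
wrist_force: [-0.3, 0.4, 0.9]
finger_gap: 0.0397
finger_force: 15.0
```

```bash
python3 d.py p3
```

```text
t 16.85 p [517.4 174.2  49.2] az 86.92 tz [-1.e-04  0.e+00 -1.e+00] gap 39.7 ff 15.000340270344168 F [-0.3  0.4  0.9]
p3 shift tool mm [-110.5  139.6   -0. ]
```

Emit:
{"name": "apply_moves", "arguments": {
  "rows": [
    [[0,0,-8],[0,0,0],-1],
    [[0,0,-22],[0,0,0],-1],
    [[0,0,-30],[0,0,0],-1],
    [[0,0,-22],[0,0,0],-1],
    [[0,0,-8],[0,0,0],-1]
  ]
}}

```text
clock: 17.27
position: [0.5189, 0.1746, 0.1438]
tool_rot: [[0.054, 0.999, 0.006], [0.999, -0.054, 0.002], [0.002, 0.006, -1.0]]
wrist_force: [-0.6, 0.2, -0.9]
finger_gap: 0.0395
finger_force: 15.0
```

Emit:
{"name": "apply_moves", "arguments": {
  "rows": [
    [[-8,10,0],[0,0,0],-1],
    [[-18,23,0],[0,0,0],-1],
    [[-24,30,0],[0,0,0],-1],
    [[-24,30,0],[0,0,0],-1],
    [[-20,26,0],[0,0,0],-1]
  ]
}}

```text
clock: 17.68
position: [0.6323, 0.0713, 0.1364]
tool_rot: [[0.054, 0.999, -0.003], [0.999, -0.054, -0.001], [-0.001, -0.003, -1.0]]
wrist_force: [0.2, 0.7, -0.5]
finger_gap: 0.0396
finger_force: 15.0
```

Emit:
{"name": "apply_moves", "arguments": {
  "rows": [
    [[-11,14,0],[0,0,0],-1],
    [[-5,7,0],[0,0,0],-1],
    [[0,0,0],[0,0,0],-1],
    [[0,0,0],[0,0,0],-1],
    [[0,0,0],[0,0,0],-1]
  ]
}}

```text
clock: 18.1
position: [0.6506, 0.0576, 0.1385]
tool_rot: [[0.053, 0.999, -0.001], [0.999, -0.053, 0.0], [0.0, -0.001, -1.0]]
wrist_force: [-0.6, 0.4, -1.3]
finger_gap: 0.0398
finger_force: 15.0
```

```bash
python3 d.py p3
```

```text
t 18.1 p [650.6  57.6 138.5] az 86.96 tz [-1.4e-03  4.0e-04 -1.0e+00] gap 39.8 ff 14.997719673556276 F [-0.6  0.4 -1.3]
p3 shift tool mm [-1.2  0.4 -0. ]
```

Need to go down 83 mm, from 138.5 to 55.2.

Emit:
{"name": "apply_moves", "arguments": {
  "rows": [
    [[-1,0,10],[0,0,0],-1],
    [[0,0,20],[0,0,0],-1],
    [[0,0,22],[0,0,0],-1],
    [[0,0,15],[0,0,0],-1],
    [[0,0,7],[0,0,0],-1]
  ]
}}

```text
clock: 18.52
position: [0.6492, 0.0567, 0.0616]
tool_rot: [[0.053, 0.999, -0.004], [0.999, -0.053, -0.0], [-0.0, -0.004, -1.0]]
wrist_force: [-0.0, 0.1, -1.0]
finger_gap: 0.04
finger_force: 15.0
```

Emit:
{"name": "apply_moves", "arguments": {
  "rows": [
    [[0,0,2],[0,0,0],-1],
    [[0,0,2],[0,0,0],-1],
    [[0,0,1.5],[0,0,0],-1],
    [[0,0,1],[0,0,0],-1],
    [[0,0,1],[0,0,0],-1]
  ]
}}

```text
clock: 18.93
position: [0.6519, 0.0558, 0.0588]
tool_rot: [[0.054, 0.999, 0.002], [0.999, -0.054, 0.0], [0.0, 0.002, -1.0]]
wrist_force: [0.7, 0.1, -0.7]
finger_gap: 0.04
finger_force: 15.0
```

Emit:
{"name": "apply_moves", "arguments": {
  "rows": [
    [[0,0,0.5],[0,0,0],-1],
    [[0,0,0],[0,0,0],-1],
    [[0,0,0],[0,0,0],-1],
    [[0,0,0],[0,0,0],-1]
  ]
}}

```text
clock: 19.27
position: [0.6514, 0.0557, 0.0573]
tool_rot: [[0.054, 0.999, 0.0], [0.999, -0.054, 0.0], [0.0, 0.0, -1.0]]
wrist_force: [0.3, 1.1, -1.4]
finger_gap: 0.0393
finger_force: 15.0
```

Emit:
{"name": "apply_moves", "arguments": {
  "rows": [
    [[0,0,0.8],[0,0,0],-1],
    [[0,0,0.8],[0,0,0],-1],
    [[0,0,0.3],[0,0,0],-1],
    [[0,0,0],[0,0,0],-1],
    [[0,0,0],[0,0,0],-1]
  ]
}}

```text
clock: 19.68
position: [0.6513, 0.0557, 0.0553]
tool_rot: [[0.054, 0.999, -0.0], [0.999, -0.054, -0.0], [-0.0, -0.0, -1.0]]
wrist_force: [-1.1, 0.8, -0.5]
finger_gap: 0.0396
finger_force: 15.0
```

Emit:
{"name": "apply_moves", "arguments": {
  "rows": [
    [[0,0,0.7],[0,0,0],-1],
    [[0,0,0],[0,0,0],-1],
    [[0,0,0],[0,0,0],-1]
  ]
}}

```text
clock: 19.93
position: [0.6514, 0.0557, 0.0553]
tool_rot: [[0.054, 0.999, 0.0], [0.999, -0.054, -0.0], [-0.0, 0.0, -1.0]]
wrist_force: [-3.5, 0.3, 4.1]
finger_gap: 0.0397
finger_force: 15.0
```

Emit:
{"name": "apply_moves", "arguments": {
  "rows": [
    [[0,0,0.5],[0,0,0],-1],
    [[0,0,0],[0,0,0],-1],
    [[0,0,0],[0,0,0],-1]
  ]
}}

```text
clock: 20.18
position: [0.6514, 0.0558, 0.0552]
tool_rot: [[0.054, 0.999, 0.001], [0.999, -0.054, -0.0], [-0.0, 0.001, -1.0]]
wrist_force: [-4.1, -0.4, 6.6]
finger_gap: 0.0395
finger_force: 15.0
```

Emit:
{"name": "apply_moves", "arguments": {
  "rows": [
    [[0,0,-0.8],[0,0,0],0],
    [[0,0,0],[0,0,0],0.2],
    [[0,0,0],[0,0,0],0.5],
    [[0,0,0],[0,0,0],0.8],
    [[0,0,0],[0,0,0],1]
  ]
}}

```text
clock: 20.6
position: [0.6513, 0.0558, 0.0544]
tool_rot: [[0.054, 0.999, -0.0], [0.999, -0.054, -0.0], [-0.0, -0.0, -1.0]]
wrist_force: [-0.0, -0.1, 0.0]
finger_gap: 0.0671
finger_force: 0.0
```

Emit:
{"name": "apply_moves", "arguments": {
  "rows": [
    [[0,0,0],[0,0,0],1],
    [[0,0,0],[0,0,0],1],
    [[0,0,0],[0,0,0],1]
  ]
}}

```text
clock: 20.85
position: [0.6513, 0.0558, 0.0547]
tool_rot: [[0.054, 0.999, -0.0], [0.999, -0.054, 0.0], [-0.0, -0.0, -1.0]]
wrist_force: [0.0, 0.6, -0.4]
finger_gap: 0.086
finger_force: 0.0
```

Emit:
{"name": "apply_moves", "arguments": {
  "rows": [
    [[0,0,-12],[0,0,0],1],
    [[0,0,-30],[0,0,0],1],
    [[0,0,-40],[0,0,0],1],
    [[0,0,-30],[0,0,0],1],
    [[0,0,-18],[0,0,0],1]
  ]
}}

```text
clock: 21.27
position: [0.6524, 0.0558, 0.1912]
tool_rot: [[0.054, 0.999, 0.007], [0.999, -0.054, 0.0], [0.001, 0.007, -1.0]]
wrist_force: [0.3, -0.2, 0.6]
finger_gap: 0.0877
finger_force: 0.0
```

```bash
python3 d.py b70
```

```text
t 21.27 p [652.4  55.8 191.2] az 86.91 tz [ 7.e-03  3.e-04 -1.e+00] gap 87.7 ff 0.0 F [ 0.3 -0.2  0.6]
b70 shift tool mm [-231.  -201.2   -1.5]
```

Emit:
{"name": "apply_moves", "arguments": {
  "rows": [
    [[-15,-13,0],[0,0,0],1],
    [[-27,-23,0],[0,0,0],1],
    [[-30,-26,0],[0,0,0],1],
    [[-30,-26,0],[0,0,0],1],
    [[-30,-26,0],[0,0,0],1]
  ]
}}

```text
clock: 21.68
position: [0.5291, -0.0707, 0.1859]
tool_rot: [[0.053, 0.999, 0.001], [0.999, -0.053, -0.0], [-0.0, 0.001, -1.0]]
wrist_force: [-0.0, -1.1, -0.6]
finger_gap: 0.0876
finger_force: 0.0
```

Emit:
{"name": "apply_moves", "arguments": {
  "rows": [
    [[-30,-26,0],[0,0,0],1],
    [[-30,-26,0],[0,0,0],1],
    [[-22,-19,0],[0,0,0],1],
    [[-12,-10,0],[0,0,0],1],
    [[-5,-5,0],[0,0,0],1]
  ]
}}

```text
clock: 22.1
position: [0.4378, -0.1657, 0.1863]
tool_rot: [[0.057, 0.998, 0.002], [0.998, -0.057, -0.001], [-0.001, 0.002, -1.0]]
wrist_force: [0.6, -1.2, -0.3]
finger_gap: 0.0879
finger_force: 0.0
```

Emit:
{"name": "apply_moves", "arguments": {
  "rows": [
    [[0,0,0],[0,0,0],1],
    [[0,0,0],[0,0,0],1],
    [[0,0,0],[0,0,0],1]
  ]
}}

```text
clock: 22.35
position: [0.4398, -0.1634, 0.1851]
tool_rot: [[0.053, 0.999, 0.0], [0.999, -0.053, 0.0], [0.0, 0.0, -1.0]]
wrist_force: [0.0, -0.1, 0.5]
finger_gap: 0.0879
finger_force: 0.0
```

```bash
python3 d.py b70; python3 -c "
from h import *
a=save('wrist','w5');q=proj('wrist',[[.439,-.164,.07]])[0];print(q)
cv2.circle(a,tuple(int(v) for v in q),3,(255,0,0),-1)
cv2.imwrite('pics/w5s.png',a[:,:,::-1])"
```

```text
t 22.35 p [ 439.8 -163.4  185.1] az 86.97 tz [ 4.e-04  3.e-04 -1.e+00] gap 87.9 ff 0.0 F [ 0.  -0.1  0.5]
b70 shift tool mm [-0.7 -0.8 -0. ]
[315.25104911 202.14239654]
```

View pics/w5s.png

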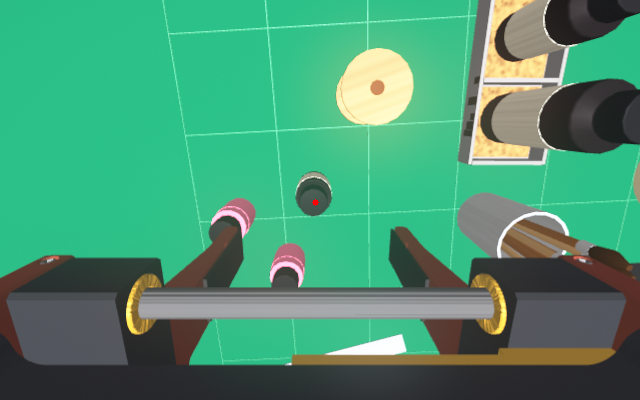

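The black bottle_70 cap at (314,200) sits under the marker. The pink ones at (232,218) and (288,265) lie outside the fingers' path, and I'll narrow the opening for extra clearance.

Emit:
{"name": "apply_moves", "arguments": {
  "rows": [
    [[0,0,15],[0,0,0],0.5],
    [[0,0,35],[0,0,0],0.5],
    [[0,0,40],[0,0,0],0.5],
    [[0,0,32],[0,0,0],0.5],
    [[0,0,15],[0,0,0],0.5]
  ],
  "newtons": 12
}}

```text
clock: 22.82
position: [0.4374, -0.1621, 0.0426]
tool_rot: [[0.052, 0.999, -0.006], [0.999, -0.052, 0.003], [0.003, -0.007, -1.0]]
wrist_force: [0.3, 0.4, -0.0]
finger_gap: 0.066
finger_force: 0.0
```

Emit:
{"name": "apply_moves", "arguments": {
  "rows": [
    [[0,0,5],[0,0,0],0.5],
    [[0,0,0],[0,0,0],0.5],
    [[0,0,0],[0,0,0],0.2],
    [[0,0,0],[0,0,0],-0.2],
    [[0,0,0],[0,0,0],-1]
  ]
}}

```text
clock: 23.23
position: [0.4403, -0.1645, 0.0448]
tool_rot: [[0.054, 0.999, 0.003], [0.999, -0.054, -0.001], [-0.001, 0.003, -1.0]]
wrist_force: [-0.3, 0.5, 0.3]
finger_gap: 0.0493
finger_force: 0.0
```

Emit:
{"name": "apply_moves", "arguments": {
  "rows": [
    [[0,0,0],[0,0,0],-1],
    [[0,0,0],[0,0,0],-1],
    [[0,0,0],[0,0,0],-1],
    [[0,0,0],[0,0,0],-1],
    [[0,0,0],[0,0,0],-1]
  ]
}}

```text
clock: 23.65
position: [0.4396, -0.1644, 0.0438]
tool_rot: [[0.054, 0.999, 0.001], [0.999, -0.054, -0.001], [-0.001, 0.001, -1.0]]
wrist_force: [-1.3, -0.9, 5.3]
finger_gap: 0.0359
finger_force: 12.0
```

```bash
python3 d.py p4
```

```text
t 23.65 p [ 439.6 -164.4   43.8] az 86.9 tz [ 1.3e-03 -7.0e-04 -1.0e+00] gap 35.9 ff 12.002455393667333 F [-1.3 -0.9  5.3]
p4 shift tool mm [3.119e+02 1.990e+02 1.000e-01]
```

Emit:
{"name": "apply_moves", "arguments": {
  "rows": [
    [[0,0,-10],[0,0,0],-1],
    [[0,0,-25],[0,0,0],-1],
    [[0,0,-35],[0,0,0],-1],
    [[0,0,-25],[0,0,0],-1],
    [[0,0,-15],[0,0,0],-1]
  ]
}}

```text
clock: 24.07
position: [0.4399, -0.1644, 0.1567]
tool_rot: [[0.054, 0.999, 0.004], [0.999, -0.054, -0.002], [-0.001, 0.004, -1.0]]
wrist_force: [0.4, 0.8, -0.5]
finger_gap: 0.0359
finger_force: 12.0
```

Emit:
{"name": "apply_moves", "arguments": {
  "rows": [
    [[12,0,0],[0,0,0],-1],
    [[25,0,0],[0,0,0],-1],
    [[35,0,0],[0,0,0],-1],
    [[40,0,0],[0,0,0],-1],
    [[40,0,0],[0,0,0],-1]
  ]
}}

```text
clock: 24.48
position: [0.4463, -0.0103, 0.1513]
tool_rot: [[0.055, 0.998, -0.002], [0.998, -0.055, 0.001], [0.001, -0.002, -1.0]]
wrist_force: [1.2, 0.5, -0.8]
finger_gap: 0.0355
finger_force: 12.0
```

Emit:
{"name": "apply_moves", "arguments": {
  "rows": [
    [[40,0,0],[0,0,0],-1],
    [[40,0,0],[0,0,0],-1],
    [[35,0,0],[0,0,0],-1],
    [[25,12,0],[0,0,0],-1],
    [[20,25,0],[0,0,0],-1]
  ]
}}

```text
clock: 24.9
position: [0.4908, 0.149, 0.1518]
tool_rot: [[0.051, 0.999, -0.002], [0.999, -0.051, 0.001], [0.0, -0.002, -1.0]]
wrist_force: [1.1, 0.1, 0.5]
finger_gap: 0.0355
finger_force: 12.0
```

Emit:
{"name": "apply_moves", "arguments": {
  "rows": [
    [[0,35,0],[0,0,0],-1],
    [[0,38,0],[0,0,0],-1],
    [[0,38,0],[0,0,0],-1],
    [[0,28,0],[0,0,0],-1],
    [[0,15,0],[0,0,0],-1]
  ]
}}

```text
clock: 25.32
position: [0.648, 0.1376, 0.1496]
tool_rot: [[0.054, 0.999, -0.003], [0.999, -0.054, -0.0], [-0.001, -0.003, -1.0]]
wrist_force: [-0.2, -0.5, -0.5]
finger_gap: 0.0356
finger_force: 12.0
```

Emit:
{"name": "apply_moves", "arguments": {
  "rows": [
    [[0,8,0],[0,0,0],-1],
    [[0,0,0],[0,0,0],-1],
    [[0,0,0],[0,0,0],-1],
    [[0,0,0],[0,0,0],-1]
  ]
}}

```text
clock: 25.65
position: [0.6536, 0.1372, 0.1527]
tool_rot: [[0.053, 0.999, -0.001], [0.999, -0.053, 0.0], [0.0, -0.001, -1.0]]
wrist_force: [0.3, 0.0, -0.3]
finger_gap: 0.0354
finger_force: 12.0
```

```bash
python3 d.py p4
python3 - <<'E'
from h import *
a=np.radians(3.1);u=np.array([np.sin(a),np.cos(a)]);v=np.array([np.cos(a),-np.sin(a)]);c=np.array([.6487,.0165])
C=cam("wrist");im=save("wrist","w6")[:,:,::-1].copy()
P=np.array([[*(c+u*t+v*s),.025] for t,s in((.082,-.036),(.082,.036),(.158,.036),(.158,-.036))])
cv2.polylines(im,[proj("wrist",P,C).round().astype(np.int32)],True,(255,0,0),1)
cv2.imwrite("pics/w6s.png",im)
E
```

```text
t 25.65 p [653.6 137.2 152.7] az 86.94 tz [-9.e-04  1.e-04 -1.e+00] gap 35.4 ff 11.999544615391642 F [ 0.3  0.  -0.3]
p4 shift tool mm [-0.8  1.6 -0. ]
```

View pics/w6s.png

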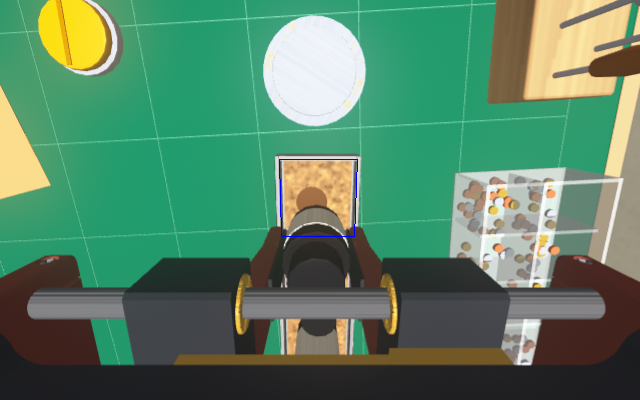

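The model outline matches the compartment. Lowering.

Emit:
{"name": "apply_moves", "arguments": {
  "rows": [
    [[0,0,12],[0,0,0],-1],
    [[0,0,25],[0,0,0],-1],
    [[0,0,28],[0,0,0],-1],
    [[0,0,18],[0,0,0],-1],
    [[0,0,8],[0,0,0],-1]
  ]
}}

```text
clock: 26.12
position: [0.6521, 0.1365, 0.0573]
tool_rot: [[0.054, 0.999, -0.006], [0.999, -0.054, -0.001], [-0.001, -0.006, -1.0]]
wrist_force: [-0.3, 0.9, -1.2]
finger_gap: 0.0356
finger_force: 12.0
```

Emit:
{"name": "apply_moves", "arguments": {
  "rows": [
    [[0,0,3],[0,0,0],-1],
    [[0,0,2],[0,0,0],-1],
    [[0,0,1.5],[0,0,0],-1],
    [[0,0,1],[0,0,0],-1],
    [[0,0,1],[0,0,0],-1]
  ]
}}

```text
clock: 26.53
position: [0.6555, 0.1368, 0.0549]
tool_rot: [[0.054, 0.999, 0.003], [0.999, -0.054, 0.0], [0.001, 0.003, -1.0]]
wrist_force: [0.4, 0.3, -0.4]
finger_gap: 0.0353
finger_force: 12.0
```

Emit:
{"name": "apply_moves", "arguments": {
  "rows": [
    [[0,0,0.5],[0,0,0],-1],
    [[0,0,0],[0,0,0],-1],
    [[0,0,0],[0,0,0],-1],
    [[0,0,0],[0,0,0],-1]
  ]
}}

```text
clock: 26.87
position: [0.6548, 0.1367, 0.053]
tool_rot: [[0.054, 0.999, 0.0], [0.999, -0.054, 0.0], [0.0, 0.0, -1.0]]
wrist_force: [0.5, -0.4, -0.8]
finger_gap: 0.0358
finger_force: 12.0
```

Emit:
{"name": "apply_moves", "arguments": {
  "rows": [
    [[0,0,1],[0,0,0],-1],
    [[0,0,1],[0,0,0],-1],
    [[0,0,0.7],[0,0,0],-1],
    [[0,0,0],[0,0,0],-1],
    [[0,0,0],[0,0,0],-1]
  ]
}}

```text
clock: 27.28
position: [0.6547, 0.1367, 0.05]
tool_rot: [[0.054, 0.999, -0.0], [0.999, -0.054, -0.0], [-0.0, -0.0, -1.0]]
wrist_force: [0.6, -0.4, -0.2]
finger_gap: 0.0357
finger_force: 12.0
```

Emit:
{"name": "apply_moves", "arguments": {
  "rows": [
    [[0,0,0.6],[0,0,0],-1],
    [[0,0,0],[0,0,0],-1],
    [[0,0,0],[0,0,0],-1]
  ]
}}

```text
clock: 27.53
position: [0.6547, 0.1367, 0.0499]
tool_rot: [[0.054, 0.999, 0.0], [0.999, -0.054, 0.0], [0.0, 0.0, -1.0]]
wrist_force: [-1.7, 0.2, 1.4]
finger_gap: 0.036
finger_force: 12.0
```

Emit:
{"name": "apply_moves", "arguments": {
  "rows": [
    [[0,0,0.5],[0,0,0],-1],
    [[0,0,0],[0,0,0],-1],
    [[0,0,0],[0,0,0],-1]
  ]
}}

```text
clock: 27.78
position: [0.6548, 0.1367, 0.0499]
tool_rot: [[0.054, 0.999, 0.0], [0.999, -0.054, 0.0], [0.0, 0.0, -1.0]]
wrist_force: [-2.8, 0.1, 5.7]
finger_gap: 0.0357
finger_force: 12.0
```

Touching the cork. Releasing, rising, and backing off towards the robot so the cameras can see.

Emit:
{"name": "apply_moves", "arguments": {
  "rows": [
    [[0,0,-0.7],[0,0,0],0],
    [[0,0,0],[0,0,0],0.2],
    [[0,0,0],[0,0,0],0.4],
    [[0,0,0],[0,0,0],0.6],
    [[0,0,0],[0,0,0],0.7]
  ]
}}

```text
clock: 28.2
position: [0.6546, 0.1367, 0.0493]
tool_rot: [[0.054, 0.999, -0.0], [0.999, -0.054, -0.0], [-0.0, -0.0, -1.0]]
wrist_force: [0.5, 0.2, 0.6]
finger_gap: 0.0652
finger_force: 0.0
```

Emit:
{"name": "apply_moves", "arguments": {
  "rows": [
    [[0,0,0],[0,0,0],0.7],
    [[0,0,0],[0,0,0],0.7],
    [[0,0,-10],[0,0,0],0.7],
    [[0,0,-30],[0,0,0],0.7],
    [[0,0,-40],[0,0,0],0.7]
  ]
}}

```text
clock: 28.62
position: [0.6527, 0.1364, 0.1266]
tool_rot: [[0.054, 0.999, -0.008], [0.999, -0.054, -0.001], [-0.002, -0.008, -1.0]]
wrist_force: [0.6, 0.4, 0.4]
finger_gap: 0.0752
finger_force: 0.0
```

Emit:
{"name": "apply_moves", "arguments": {
  "rows": [
    [[0,0,-40],[0,0,0],0.7],
    [[0,0,-30],[0,0,0],0.7],
    [[25,-10,-10],[0,0,0],0.7],
    [[35,-20,0],[0,0,0],0.7],
    [[35,-20,0],[0,0,0],0.7]
  ]
}}

```text
clock: 29.03
position: [0.6103, 0.2345, 0.2127]
tool_rot: [[0.057, 0.998, 0.004], [0.998, -0.057, 0.001], [0.002, 0.004, -1.0]]
wrist_force: [-0.6, 0.6, -1.1]
finger_gap: 0.0747
finger_force: 0.0
```

Emit:
{"name": "apply_moves", "arguments": {
  "rows": [
    [[35,-20,0],[0,0,0],0.7],
    [[35,-20,0],[0,0,0],0.7],
    [[35,-20,0],[0,0,0],0.7],
    [[25,-20,0],[0,0,0],0.7],
    [[0,0,0],[0,0,0],0.7]
  ]
}}

```text
clock: 29.45
position: [0.5334, 0.3736, 0.2108]
tool_rot: [[0.047, 0.999, -0.001], [0.999, -0.047, 0.003], [0.003, -0.001, -1.0]]
wrist_force: [-0.2, 0.5, -0.1]
finger_gap: 0.0747
finger_force: 0.0
```

```bash
python3 d.py
python3 - <<'E'
from h import *
a=save("top","t9");b=save("scene","s9")
cv2.imwrite("pics/f.png",np.vstack([cv2.resize(a[90:280,190:510,::-1],(560,300)),cv2.resize(b[100:310,150:450,::-1],(420,294))[:,:,:].copy() if 0 else cv2.resize(b[90:300,90:482,::-1],(560,300))]))
E
```

```text
t 29.45 p [533.4 373.6 210.8] az 87.29 tz [-7.0e-04  2.7e-03 -1.0e+00] gap 74.7 ff 0.0 F [-0.2  0.5 -0.1]
```

View pics/f.png

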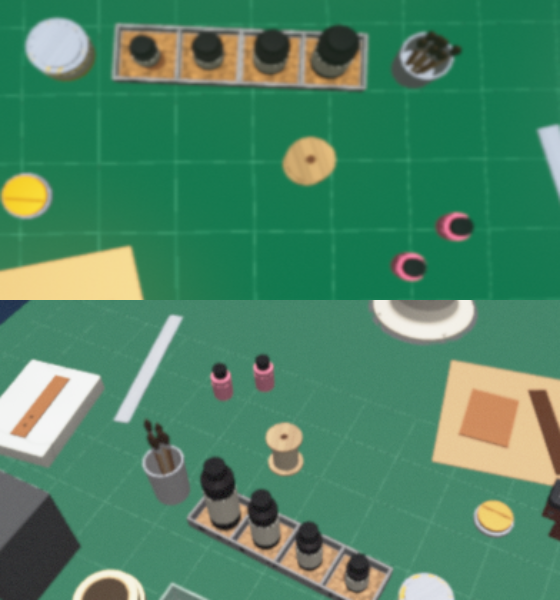

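Both views show all four bottles upright, tallest by the pot at (335,50) down to shortest by the tin at (143,50). The spool and the pink bottles have not moved.

```bash
python3 -c "
from cell import manip
print(manip.finish_job())"
```

```text
the job is handed in; nothing more can be done
None
```

All four dye bottles stand upright in the caddy, tallest beside the brush pot down to shortest beside the glue tin; the spool and pink look-alikes were left alone, and the job was handed in at about 30 s of the 88 s allowed.

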